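# Level the spring-footed jar shelf with a spirit level

### The arm

A 6-joint arm with a two-finger parallel gripper is mounted at the origin on a cart in front of the work surface, level with it; the furniture and walls round the work are solid. World frame = base frame: x ahead of the robot, y to its left, z up, the work surface at z = 0. Lengths are in m, angles in rad, forces in N, time in s.
With the tool pointing down it reaches from about 0.4 to 0.925 m from the base axis. Payload 3.4 kg.
Tool frame: the origin (TCP) lies on the centre line of the jaws, within the pads' length; the fingertips stand 22 mm ahead of it and the grasp point (between the pads) lies 3 mm ahead of it (env.tip_reach is the distance from the TCP to the fingertips, in m); z points along the fingers, x is the direction in which the jaws open and shut, and the axes are right-handed (so a half turn about z gives the same grasp; the last joint's range is limited). The gripper opens to 85 mm and grips with 20 to 120 N. Pads are 22 mm wide; open, the fingers measure 114 mm over their backs; the gripper's body (76 mm by 85 mm) begins 54 mm behind the grasp point. The pads swing forward as they close: fully open they stand 13 mm farther back than shut.
Start: joints at [1.115, 0.307, 1.506, -0, 1.328, -0.073], TCP at [0.214, 0.534, 0.253] pointing down, gripper open.
Joint ranges: [-3.12, 3.12], [-1.05, 2.28], [0.14, 2.33], [-1.42, 4.57], [0.1, 2.73], [-2.68, 2.68]. Speed limits (rad/s): [2.57, 2.57, 3.14, 3.14, 3.14, 3.14].

### API

Orientations are given as a unit quaternion [x, y, z, w].
In Python, from bench import env gives the robot as it stands. The module is installed in compiled form; this text tells all that it offers.
- The arm moves only by the tool step_arm, never from a script. Its argument "moves" is a list of rows, each a list of 3 entries, a list of its own where there are three numbers: the closure, from -1 (fully open) to 1 (shut), so that 0 is half open, then the shift along the tool's x, y, z in m, then the turn about the tool's z in rad. In form: [[jaw, [dx, dy, dz], spin], ...]. A call has 1 to 5 rows; each row shifts and turns the commanded pose from where the row before left it, along the tool's axes as they then stand; what a row does not reach is not made up. A row lasts 1/10 s, in which the tool goes at most 50 mm and 8.59 degrees, less where a joint would pass 70% of its speed; a pose out of reach is approached as far as the arm can. A call is refused whole if a number of a shift passes 0.05 or a number of a turn 0.15, either way. A call with a gripper value outside its range is refused whole. The fingers move at their own pace and stop on an object; "grip_force" is the grip in N (left out, the last holds). Time passes only in rows, so rows that do not move let the fingers close. It gives the time, the measured TCP pose, the force and the opening at its end, in the units of the state.
- env.state(): the state, without advancing time (a new reading comes with each control period).
- env.read_camera(name): name is "scene" or "top" or "wrist"; returns a dict with "color" (420x560x3 uint8, blue, green, red), "fovy" (degrees; the focal length in pixels is half the picture's height over the tangent of half this angle, whatever the lens; pixels are square), "cx", "cy" (the principal point, pixels), "T" (4x4, takes a point from camera to world coordinates). Camera axes: x right, y down, z forward; pixel columns grow to the right and rows downward; lengths in m; the calibration is good to about 2 mm. A picture is of the moment at which its call begins. There is no depth.
- env.hand_in(): hands the job in, once; it reports no verdict.
Trained networks look in a picture, given as the dict that the camera call returned (one of the last four; its "shot" number tells which), for a name from the list of things; names that differ only in an ending like _2 or _b are one class to them, and where a whole thing is asked for, a point or a joint stands for the part that bears it (a point fixed in the world has none). Each returns a list of dicts, best first, with "p" (0 to 1); they miss things now and then, are a little off and sometimes report something else, mostly with a low value. They report only what shows in the picture. A call takes as long as a camera call.
- env.cut_out(thing, picture): "region" (420x560 bool, what is visible of it) and "extent" ([left, top, right, bottom] in pixels, round what is visible of it).
The state is a dict: "clock": time; "qpos": joint angles; "joint_vel": joint speeds; "joint_torque": joint torques, N m; "tcp_pos": TCP position; "tcp_rot": TCP orientation; "force": force on the tool from outside, world axes, zero at the start; "moment": the same for the moment, N m; "finger_gap": opening from 0.0 (shut) to 1.0 (fully open).
Only numpy, scipy, OpenCV 4.12 (cv2) and the standard library are available. Lean on these libraries where they do the work, as an engineer would, in place of code of your own. Each camera call takes 0.05 s, during which the arm holds its last target.

### The job

The little wooden jar shelf on the worktop sags at its knob end. Hang the spirit level by its eye over the steel peg on the shelf so that it lies flat along the board, and let go of it; then take the black foot knob from above, press the shelf firmly down on its spring foot and turn the knob until, with the shelf pressed fully down, the bubble rests between the two black rings. Finish like that: keep holding the knob and pressing, do not let go, and leave the boxes and jars around the work where they are.

Things in the scene. Friction and masses are not known exactly. Their poses are not given: they have to be found in the camera images.
- stand: Fixed stand of the jar shelf; origin on the worktop under the shelf's middle. The dark wooden board (110 x 285 x 14 mm, top 58 mm above the worktop when level) runs along the stand's y axis, y = +142 to -142 mm. It pivots about a pin along x at y = +125, z = 36 mm; levelling foot and knob at y = -115 mm (240 mm from the pin); peg at y = +100 mm.
- foot_bar (a joint): Spring lift of the shelf on its foot, rad: 0 = pressed fully down, 0.03 = spring fully out (knob end 7 mm higher), as it stands untouched. The bubble only counts with the shelf pressed fully down. About 6 N down on the knob bottoms the spring; then it is a hard stop.
- peg_foot (a point): Foot of the upright steel peg, on the board's top surface; axes as the stand's, tilted with the board (y along the board, from knob to peg). Peg 8 mm diameter, 26 mm tall with a tapered tip, on a 22 mm collar 2 to 3 mm thick that does not obstruct.
- knob: Black round knob on top of the board over the levelling foot, 36 mm diameter, 37 mm tall; origin at its underside centre, z up. Stiff (0.2 N m). Clockwise from above raises this end: 0.035 rad of shelf tilt per radian of turn (8.4 mm at the knob, which rides up with the board). With the shelf pressed down it starts 0.85 to 1.35 rad of turn below level, one grasp's turn.
- knob_grip (a point): Point on the knob's axis, 23 mm above its underside: where to grip it (36 mm across, any yaw).
- level: Spirit level: aluminium bar 26 mm wide (x), 130 long (y = -75 to +55 mm), 34 tall; 10 mm thick eye plate at the +y end (y = 55 to 91), underside flush; green vial on top to z = 43 (middle at y = -10). About 0.2 kg. Starts upright on the worktop. Origin on the underside; grip across x at the origin, 26 mm up. On the shelf the bar points from peg to knob: its yaw is then the stand's.
- eye (a point): Centre of the 14 mm hole through the eye plate, at its underside (73 mm along +y from the level's origin).
- bubble (a joint): Place of the white bubble (14 mm long) in the vial, m: 0 = centred between the two black rings (24 mm apart), positive towards the level's -y end (the knob end once on the shelf). It goes to the higher end, 0.3 m per radian of tilt: negative while the knob end is too low. Settles in about 1 s.
- paprika: Bystander: spice jar with red cap, 42 mm diameter, 108 mm tall; origin under its centre.
- tea: Bystander: small reddish carton, 102 x 53 x 60 mm; origin under its centre.
- herb_box: Bystander: small green carton, 107 x 55 x 52 mm; origin under its centre.
- jar: Bystander: spice jar with pink cap, 42 mm diameter, 108 mm tall; origin under its centre.

How it is judged:
By the outcome, as a careful person would: the job done as asked, in the order asked, and still so for the second after the job is handed in, while the arm keeps its last pose, push and grip.
It also fails if it takes over 48 s, if anything falls off the work surface, if the arm or the gripper's body presses on something with over 40 N, if the wrist force passes 120 N, or if a joint passes its speed limit or range.

## Working session

There is one attempt and no reset: what is moved stays moved. The work goes in short steps, Python scripts to look and compute and a tool call to move; the robot and the scene stay as the last step left them, time stands still between calls to the robot, and variables do not carry over. Pictures are saved under pics/ and viewed, and the job is handed in when it is done.

Besides the shell and the picture viewer there is one more tool, called after "Request:" by a JSON object that holds its "fn" and its "kwargs". step_arm: Moves the arm, as the interface text tells. Its arguments: {"type":"object","properties":{"moves":{"type":"array","items":{"type":"array"}},"grip_force":{"type":"number"}},"required":["moves"]}

```bash
mkdir -p pics; cat > h.py <<'E'
import numpy as np,cv2,json
from bench import env
def K(p):
    f=p["color"].shape[0]/2/np.tan(np.radians(p["fovy"])/2); return f,p["cx"],p["cy"]
def proj(p,X):
    f,cx,cy=K(p); T=np.array(p["T"]); X=np.atleast_2d(X)
    c=(X-T[:3,3])@T[:3,:3]; return np.c_[f*c[:,0]/c[:,2]+cx,f*c[:,1]/c[:,2]+cy]
def onz(p,uv,z):
    f,cx,cy=K(p); T=np.array(p["T"]); uv=np.atleast_2d(np.array(uv,float))
    d=np.c_[(uv[:,0]-cx)/f,(uv[:,1]-cy)/f,np.ones(len(uv))]@T[:3,:3].T
    o=T[:3,3]; return o+d*((z-o[2])/d[:,2])[:,None]
E
python3 - <<'E'
from h import *
for n in("scene","top","wrist"):
    p=env.read_camera(n); cv2.imwrite(f"pics/a_{n}.png",p["color"])
    print(n,p["fovy"],p["cx"],p["cy"],np.round(p["T"],3).tolist())
    for t in ["stand","knob","level","paprika","tea","herb_box","jar"] if n!="wrist" else []:
        print(t,[(round(r["p"],2),r["extent"],int(r["region"].sum())) for r in env.cut_out(t,p)[:2]])
print(env.state())
E
```

```text
scene 53.27148656853262 276.1147491829752 209.45281851869393 [[0.415, -0.569, 0.709, -0.045], [-0.909, -0.273, 0.314, -0.22], [0.015, -0.776, -0.631, 0.641], [0.0, 0.0, 0.0, 1.0]]
stand [(0.91, [253.0, 233.0, 417.9, 327.1], 7588), (0.5, [378.9, 214.4, 410.2, 265.3], 1179)]
knob [(0.68, [390.5, 276.9, 414.9, 298.0], 463)]
level [(0.86, [166.7, 199.8, 192.1, 256.3], 920)]
paprika [(0.73, [254.1, 232.6, 418.3, 328.1], 7502), (0.69, [255.9, 164.5, 273.6, 211.0], 707)]
tea [(0.69, [257.3, 236.5, 420.1, 322.6], 7193), (0.68, [272.4, 187.7, 327.5, 229.7], 1504)]
herb_box [(0.78, [380.5, 212.3, 410.5, 263.2], 1167)]
jar [(0.77, [332.4, 188.5, 355.4, 238.8], 850)]
top 45.83583080292225 277.07081563088013 211.36670495218382 [[0.015, -0.999, 0.046, 0.507], [-0.999, -0.017, -0.027, 0.082], [0.028, -0.046, -0.999, 1.095], [0.0, 0.0, 0.0, 1.0]]
stand [(0.58, [286.9, 215.5, 422.9, 271.3], 7092), (0.45, [161.2, 193.6, 200.1, 265.9], 1033)]
knob [(0.63, [162.3, 193.2, 202.2, 270.9], 1105), (0.59, [404.3, 239.2, 422.6, 259.9], 336)]
level [(0.88, [165.5, 193.2, 201.2, 267.1], 1110)]
paprika [(0.76, [2
[... 400 characters left out ...]
0]]
{'clock': 0.85, 'qpos': array([ 1.11549734e+00,  3.06750738e-01,  1.50637528e+00,  4.34488570e-06,
        1.32841435e+00, -7.35125570e-02]), 'joint_vel': array([ 7.44808875e-06, -1.87276918e-03,  1.01149302e-03, -7.49575209e-04,
       -1.71848833e-04, -7.62636460e-04]), 'joint_torque': array([-9.17303805e-04, -4.57435405e+01, -2.52324915e+01, -4.22672392e-04,
        1.08209933e-03,  1.40736327e-05]), 'tcp_pos': array([0.2142659 , 0.53359917, 0.2533425 ]), 'tcp_rot': array([ 8.28426169e-01,  5.60098279e-01,  2.16217680e-05, -1.48398662e-05]), 'force': array([0.39243097, 0.61376188, 0.35351956]), 'moment': array([-0.05274051,  0.00662101, -0.05454137]), 'finger_gap': 0.9991148001802515}
```

View pictures.

View pics/a_scene.png

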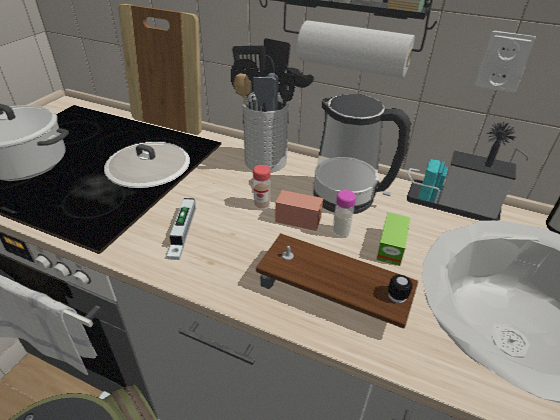

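View pics/a_top.png

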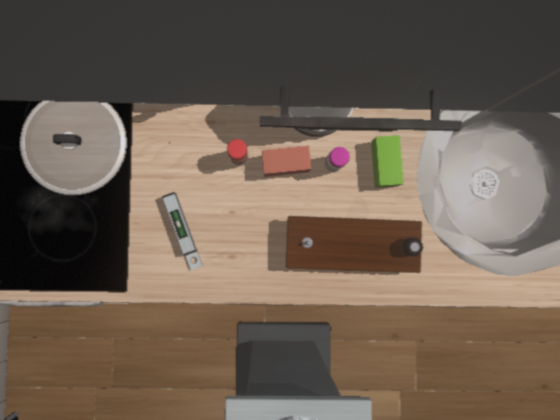

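```bash
python3 - <<'E'
import cv2
a=cv2.imread("pics/a_top.png")
cv2.imwrite("pics/a_top_lv.png",cv2.resize(a[180:285,140:230],None,fx=6,fy=6,interpolation=cv2.INTER_CUBIC)[:600])
cv2.imwrite("pics/a_top_sh.png",cv2.resize(a[195:295,275:435],None,fx=5,fy=5,interpolation=cv2.INTER_CUBIC))
E
```

```text
(no output)
```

View zooms.

View pics/a_top_lv.png

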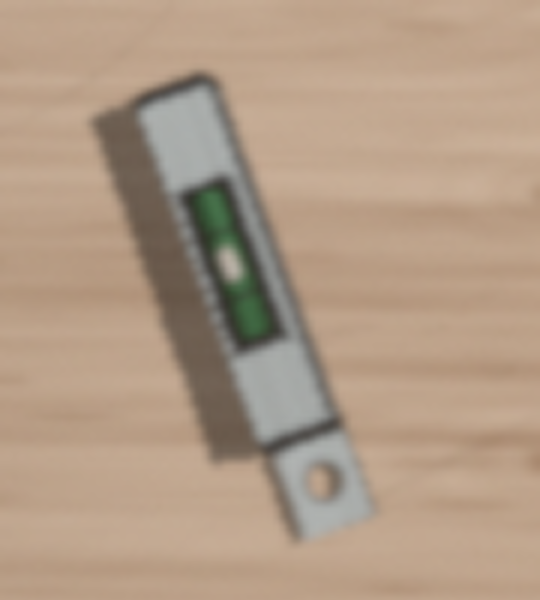

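View pics/a_top_sh.png

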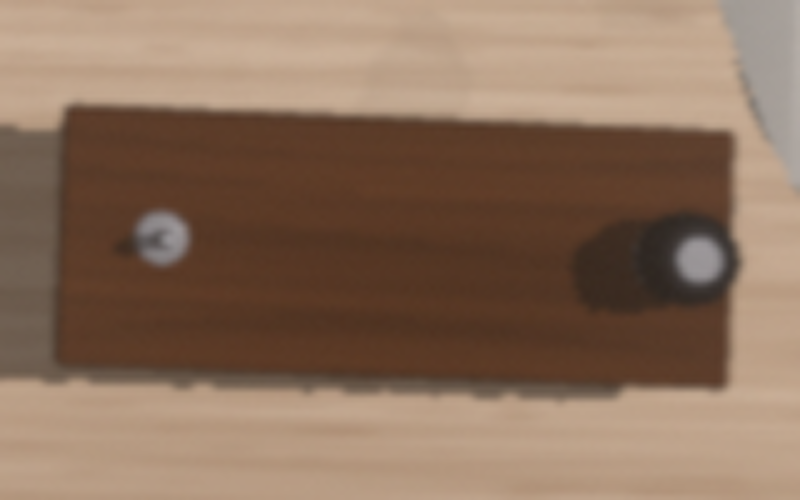

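```bash
python3 - <<'E'
from h import *
np.set_printoptions(precision=4,suppress=True)
p=env.read_camera("top"); s=env.read_camera("scene")
cv2.imwrite("pics/b_top.png",p["color"])
for q,z in((p,0.02),(s,0.02)):
  r=[r for r in env.cut_out("level",q) if r["p"]>.5][0]
  v,u=np.nonzero(r["region"]); print("lev rect",cv2.minAreaRect(np.c_[u,v].astype(np.float32)), onz(q,[u.mean(),v.mean()],z))
r=env.cut_out("stand",p)[0]; v,u=np.nonzero(r["region"]); R=cv2.minAreaRect(np.c_[u,v].astype(np.float32)); print(R); b=cv2.boxPoints(R);print(b,onz(p,b,.055))
import pickle; pickle.dump((p,s),open("ps.pkl","wb"))
E
```

```text
lev rect ((182.54583740234375, 230.72378540039062), (78.7708969116211, 14.066231727600098), 69.67686462402344) [[0.5145 0.2574 0.02  ]]
lev rect ((180.85389709472656, 228.29595947265625), (17.264863967895508, 65.09455871582031), 17.52556800842285) [[0.5011 0.2502 0.02  ]]
((354.303955078125, 244.06500244140625), (135.73170471191406, 52.614498138427734), 2.063819408416748)
[[285.5347 267.9112]
 [287.4295 215.3308]
 [423.0732 220.2188]
 [421.1784 272.7992]] [[ 0.437   0.0347  0.055 ]
 [ 0.5469  0.0323  0.055 ]
 [ 0.5412 -0.2546  0.055 ]
 [ 0.4306 -0.2508  0.055 ]]
```

```bash
cat > fit.py <<'E'
from h import *
from scipy.optimize import least_squares
def fit(obs,x0):
    # obs: list (pic, uv Nx2, local Nx3)
    def res(x):
        c,s=np.cos(x[2]),np.sin(x[2]); R=np.array([[c,-s,0],[s,c,0],[0,0,1]])
        return np.concatenate([(proj(p,L@R.T+[x[0],x[1],0])-uv).ravel() for p,uv,L in obs])
    r=least_squares(res,x0); return r.x,res(r.x).reshape(-1,2)
E
python3 - <<'E'
from fit import *
import pickle
np.set_printoptions(precision=4,suppress=True)
p,s=pickle.load(open("ps.pkl","rb"))
def cr(a,o,k): return np.array(o)+(np.array(a,float)+.5)/k-.5
lv=cr([(137,105),(338,425),(265,450),(298,542),(378,515),(324,482)],(140,180),6)
L=np.array([(13,-75,34),(-13,55,34),(13,55,34),(13,91,10),(-13,91,10),(0,73,9)])/1e3
x,r=fit([(p,lv,L)],[.52,.26,2.8]); print("level",x,"\n",r)
st=cr([(66,105),(734,131),(727,387),(57,362),(162,238),(700,258)],(275,195),5)
S=np.array([(55,142,58.5),(55,-142,56),(-55,-142,56),(-55,142,58.5),(0,100,60),(0,-115,93)])/1e3
y,r=fit([(p,st,S)],[.49,-.11,-.02]); print("stand",y,"\n",r)
im=s["color"].copy()
for X,A in((x,L),(y,S)):
    c,sn=np.cos(X[2]),np.sin(X[2]);R=np.array([[c,-sn,0],[sn,c,0],[0,0,1]])
    for q in proj(s,A@R.T+[X[0],X[1],0]): cv2.circle(im,(int(round(q[0]*4)),int(round(q[1]*4))),4,(0,0,255),-1,shift=2) if 0 else im.__setitem__((int(round(q[1])),int(round(q[0]))),(0,0,255))
cv2.imwrite("pics/c_sc.png",cv2.resize(im[190:340,150:430],None,fx=2.85,fy=2.85,interpolation=cv2.INTER_NEAREST))
print(env.state()["clock"])
E
```

```text
level [0.5168 0.2584 1.9368] 
 [[ 0.343  -0.0009]
 [-0.9691 -0.0529]
 [-0.4043  0.0145]
 [ 1.4778 -0.1225]
 [-0.5065  0.2176]
 [ 0.0805 -0.0535]]
stand [ 0.4894 -0.1087 -0.0225] 
 [[-0.1345 -0.6635]
 [ 0.5695 -0.5796]
 [ 0.6989  0.5543]
 [-0.2843  0.7467]
 [-0.1541 -0.157 ]
 [-0.6569  0.0771]]
1.1
```

View pics/c_sc.png

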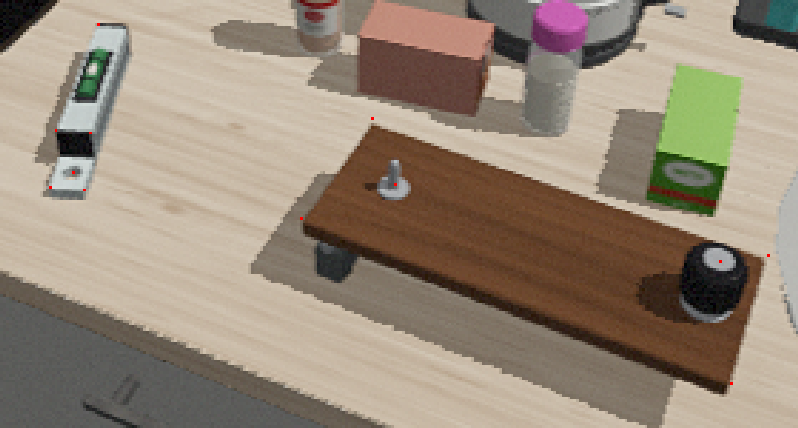

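```bash
cat > plan.py <<'E'
from h import *
def yaw(q): return 2*np.arctan2(q[1],q[0])
def plan(P,a,P1,a1,n,jaw):
    P=np.array(P,float);P1=np.array(P1);rows=[]
    for i in range(n):
        k=n-i; da=round((a1-a)/k,3); c,s=np.cos(a),np.sin(a); D=(P1-P)/k
        d=np.round([c*D[0]+s*D[1], s*D[0]-c*D[1], -D[2]],4)
        rows.append([jaw,d.tolist(),-da])
        P=P+[c*d[0]+s*d[1], s*d[0]-c*d[1], -d[2]]; a+=da
    for i in range(0,n,5): print(json.dumps(rows[i:i+5]))
def go(P1,a1,n,jaw):
    s=env.state(); q=s["tcp_rot"]; q=q*np.sign(q[0]); a=yaw(q)
    a1=a+(a1-a+np.pi)%(2*np.pi)-np.pi
    print("now",np.round(s["tcp_pos"],4),round(a,4),s["clock"]); plan(s["tcp_pos"],a,P1,a1,n,jaw)
E
python3 -c "
from plan import *
go([.517,.258,.13],1.937,10,-1)"
```

```text
now [0.2143 0.5336 0.2533] 1.189 1.1
[[-1, [-0.0143, 0.0384, 0.0123], -0.075], [-1, [-0.0171, 0.0372, 0.0123], -0.075], [-1, [-0.0199, 0.0358, 0.0123], -0.075], [-1, [-0.0225, 0.0342, 0.0123], -0.075], [-1, [-0.025, 0.0324, 0.0124], -0.075]]
[[-1, [-0.0273, 0.0305, 0.0123], -0.075], [-1, [-0.0296, 0.0283, 0.0124], -0.075], [-1, [-0.0316, 0.026, 0.0123], -0.074], [-1, [-0.0334, 0.0236, 0.0124], -0.075], [-1, [-0.0351, 0.0211, 0.0123], -0.074]]
```

Request:
{"fn": "step_arm", "kwargs": {"moves": [[-1,[-0.014,0.038,0.012],-0.075],[-1,[-0.017,0.037,0.012],-0.075],[-1,[-0.02,0.036,0.012],-0.075],[-1,[-0.0225,0.034,0.012],-0.075],[-1,[-0.025,0.032,0.012],-0.075]]}}

```text
clock: 1.6
tcp_pos: [0.3659, 0.3953, 0.193]
tcp_rot: [0.708, 0.706, 0.0, 0.0]
force: [-0.1, 1.0, 0.2]
finger_gap: 1.0
```

Request:
{"fn": "step_arm", "kwargs": {"moves": [[-1,[-0.027,0.03,0.012],-0.075],[-1,[-0.03,0.028,0.012],-0.075],[-1,[-0.032,0.026,0.012],-0.075],[-1,[-0.033,0.024,0.012],-0.075],[-1,[-0.035,0.021,0.012],-0.075]]}}

```text
clock: 2.1
tcp_pos: [0.5171, 0.2574, 0.133]
tcp_rot: [0.565, 0.825, 0.0, 0.0]
force: [0.4, 1.6, 0.7]
finger_gap: 1.002
```

```bash
python3 - <<'E'
from plan import *
p=env.read_camera("wrist"); cv2.imwrite("pics/w1.png",p["color"])
import pickle;pickle.dump(p,open("w1.pkl","wb"))
L=np.array([(13,-75,34),(-13,-75,34),(-13,55,34),(13,55,34),(13,91,10),(-13,91,10),(0,73,9)])/1e3
X=[.5168,.2584,1.9368];c,s=np.cos(X[2]),np.sin(X[2]);R=np.array([[c,-s,0],[s,c,0],[0,0,1]])
print(np.round(proj(p,L@R.T+[X[0],X[1],0])))
go([.517,.258,.029],1.937,4,-1)
E
```

```text
[[301. 306.]
 [271. 305.]
 [269. 153.]
 [305. 153.]
 [304. 101.]
 [270. 101.]
 [287. 126.]]
now [0.5217 0.2532 0.1313] 1.943 2.15
[[-1, [0.0015, -0.0006, 0.0256], 0.002], [-1, [0.0015, -0.0007, 0.0256], 0.001], [-1, [0.0016, -0.0007, 0.0255], 0.002], [-1, [0.0015, -0.0006, 0.0256], 0.001]]
```

View pics/w1.png

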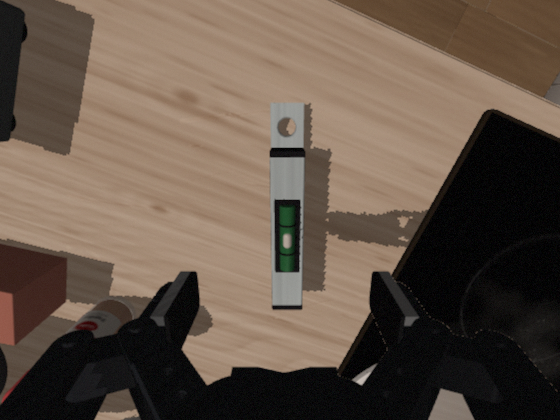

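Request:
{"fn": "step_arm", "kwargs": {"moves": [[-1,[0.002,-0.001,0.034],0.003],[-1,[0.002,-0.001,0.034],0.002],[-1,[0.002,-0.0005,0.034],0.001],[-1,[0,0,0],0]]}}

```text
clock: 2.55
tcp_pos: [0.5077, 0.262, 0.0274]
tcp_rot: [0.568, 0.823, -0.004, -0.003]
force: [-1.2, -0.8, 0.1]
finger_gap: 1.0
```

```bash
python3 - <<'E'
from plan import *
go([.517,.258,.029],1.937,1,-1)
E
```

```text
now [0.5077 0.262  0.0274] 1.9326 2.55
[[-1, [-0.007, 0.0072, -0.0016], -0.004]]
```

Request:
{"fn": "step_arm", "kwargs": {"moves": [[-1,[0,0,0],0],[-1,[0,0,0],0]]}}

```text
clock: 2.75
tcp_pos: [0.5126, 0.264, 0.033]
tcp_rot: [0.568, 0.823, 0.001, 0.001]
force: [0.4, 0.2, 0.5]
finger_gap: 1.001
```

```bash
python3 - <<'E'
from plan import *
go([.517,.258,.029],1.937,1,-1)
E
```

```text
now [0.5126 0.264  0.033 ] 1.9331 2.75
[[-1, [-0.0072, 0.002, 0.004], -0.004]]
```

Request:
{"fn": "step_arm", "kwargs": {"moves": [[-1,[-0.007,0.002,0.004],-0.004],[-1,[0,0,0],0],[-1,[0,0,0],0]]}}

```text
clock: 3.05
tcp_pos: [0.5162, 0.2574, 0.0282]
tcp_rot: [0.567, 0.824, 0.001, 0.0]
force: [-1.1, -0.3, 0.1]
finger_gap: 1.002
```

Request:
{"fn": "step_arm", "kwargs": {"grip_force": 50, "moves": [[1,[0,0,0],0],[1,[0,0,0],0],[1,[0,0,0],0],[1,[0,0,0],0],[1,[0,0,0],0]]}}

```text
clock: 3.55
tcp_pos: [0.5157, 0.2577, 0.0275]
tcp_rot: [0.567, 0.824, 0.0, 0.0]
force: [0.5, 0.1, 2.8]
finger_gap: 0.293
```

Request:
{"fn": "step_arm", "kwargs": {"moves": [[1,[0,0,-0.02],0],[1,[0,0,-0.04],0],[1,[0,0,-0.04],0],[1,[0,0,-0.03],0],[1,[0,0,0],0]]}}

```text
clock: 4.05
tcp_pos: [0.5182, 0.2587, 0.1615]
tcp_rot: [0.566, 0.824, 0.004, 0.002]
force: [0.7, -0.0, -3.0]
finger_gap: 0.293
```

```bash
python3 - <<'E'
from plan import *
go([.4900,-.0804,.16],-.0225,15,1)
E
```

```text
now [0.5182 0.2587 0.1615] 1.9372 4.05
[[1, [-0.0204, -0.0099, 0.0001], 0.131], [1, [-0.0215, -0.0071, 0.0001], 0.131], [1, [-0.0223, -0.0042, 0.0001], 0.131], [1, [-0.0226, -0.0013, 0.0001], 0.131], [1, [-0.0226, 0.0017, 0.0001], 0.131]]
[[1, [-0.0222, 0.0046, 0.0001], 0.13], [1, [-0.0214, 0.0075, 0.0001], 0.131], [1, [-0.0203, 0.0102, 0.0001], 0.13], [1, [-0.0188, 0.0128, 0.0001], 0.131], [1, [-0.0169, 0.0151, 0.0001], 0.13]]
[[1, [-0.0148, 0.0172, 0.0001], 0.131], [1, [-0.0125, 0.0189, 0.0001], 0.13], [1, [-0.0099, 0.0204, 0.0001], 0.131], [1, [-0.0072, 0.0215, 0.0001], 0.13], [1, [-0.0043, 0.0223, 0.0001], 0.131]]
```

Request:
{"fn": "step_arm", "kwargs": {"moves": [[1,[-0.0204,-0.01,0],0.131],[1,[-0.0215,-0.007,0],0.131],[1,[-0.0223,-0.004,0],0.131],[1,[-0.0226,-0.0013,0],0.131],[1,[-0.0226,0.0017,0],0.131]]}}

```text
clock: 4.55
tcp_pos: [0.5047, 0.1435, 0.1554]
tcp_rot: [0.803, 0.596, -0.002, -0.001]
force: [0.8, 0.4, -2.6]
finger_gap: 0.298
```

Request:
{"fn": "step_arm", "kwargs": {"moves": [[1,[-0.0222,0.0046,0],0.13],[1,[-0.0214,0.0075,0],0.131],[1,[-0.0203,0.01,0],0.13],[1,[-0.0188,0.0128,0],0.131],[1,[-0.017,0.015,0],0.13]]}}

```text
clock: 5.05
tcp_pos: [0.495, 0.0307, 0.1555]
tcp_rot: [0.952, 0.307, -0.002, -0.001]
force: [-0.5, 0.5, -3.1]
finger_gap: 0.298
```

Request:
{"fn": "step_arm", "kwargs": {"moves": [[1,[-0.0148,0.0172,0],0.131],[1,[-0.0125,0.019,0],0.13],[1,[-0.01,0.0204,0],0.131],[1,[-0.007,0.0215,0],0.13],[1,[-0.0043,0.0223,0],0.131]]}}

```text
clock: 5.55
tcp_pos: [0.4858, -0.0821, 0.1556]
tcp_rot: [1.0, -0.014, -0.002, -0.0]
force: [0.1, 0.8, -1.4]
finger_gap: 0.293
```

Request:
{"fn": "step_arm", "kwargs": {"moves": [[1,[0,0,0],0],[1,[0,0,0],0],[1,[0,0,0],0]]}}

```text
clock: 5.85
tcp_pos: [0.4866, -0.0807, 0.1564]
tcp_rot: [1.0, -0.011, -0.001, -0.0]
force: [-0.8, 0.3, -2.9]
finger_gap: 0.296
```

```bash
python3 - <<'E'
from plan import *
import pickle
d={n:env.read_camera(n) for n in("wrist","top","scene")}
pickle.dump(d,open("d2.pkl","wb"))
cv2.imwrite("pics/d_w.png",d["wrist"]["color"])
cv2.imwrite("pics/d_t.png",cv2.resize(d["top"]["color"][150:290,230:440],None,fx=3.8,fy=3.8,interpolation=cv2.INTER_CUBIC))
cv2.imwrite("pics/d_s.png",cv2.resize(d["scene"]["color"][190:340,230:430],None,fx=4,fy=4,interpolation=cv2.INTER_CUBIC))
print(np.round(proj(d["wrist"],[[.4917,-.0087,.084],[.4917,-.0087,.06]]),1))
go([.4900,-.0804,.16],-.0225,1,1)
E
```

```text
[[289.1 128.7]
 [288.6 127.2]]
now [ 0.4872 -0.0806  0.157 ] -0.0212 6.0
[[1, [0.0028, -0.0003, -0.003], 0.001]]
```

View pics/d_w.png

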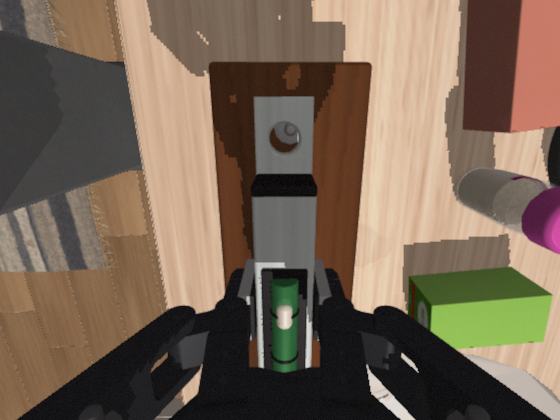

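View pics/d_s.png

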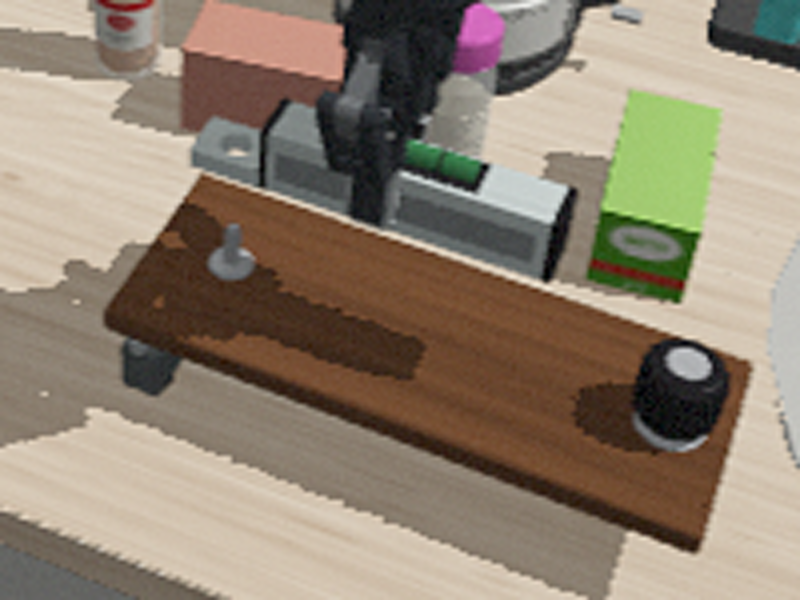

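View pics/d_t.png

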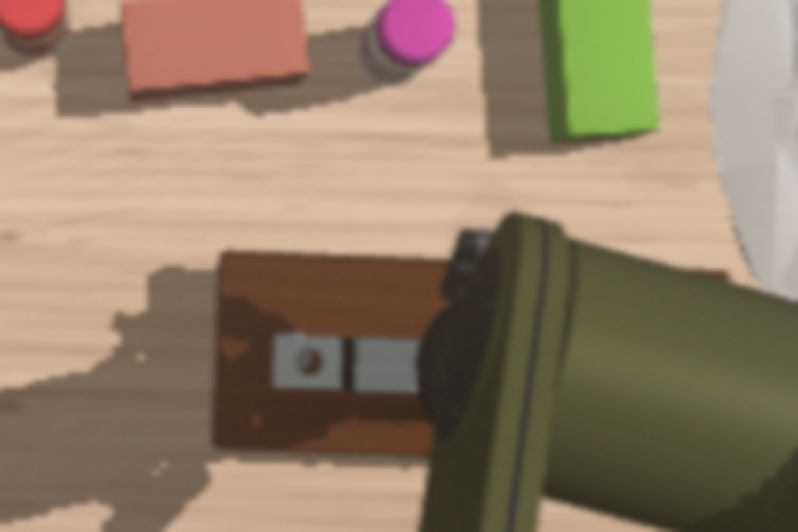

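```bash
python3 - <<'E'
from plan import *
import pickle
d=pickle.load(open("d2.pkl","rb")); w=d["wrist"]; 
im=w["color"]
cv2.imwrite("pics/d_w2.png",cv2.resize(im[90:200,240:330],None,fx=5.4,fy=5.4,interpolation=cv2.INTER_CUBIC))
print(onz(w,[285.5,136.5],.139), onz(w,[290,128.5],.085))
print(onz(w,[[254,97],[311,97],[254,176],[315,176]],.139))
E
```

```text
[[ 0.48931042 -0.0096778   0.139     ]] [[ 0.49224068 -0.00854735  0.085     ]]
[[ 0.47604407  0.00711784  0.139     ]
 [ 0.5006122   0.00660994  0.139     ]
 [ 0.47424379 -0.02729154  0.139     ]
 [ 0.50275535 -0.02786365  0.139     ]]
```

View pics/d_w2.png

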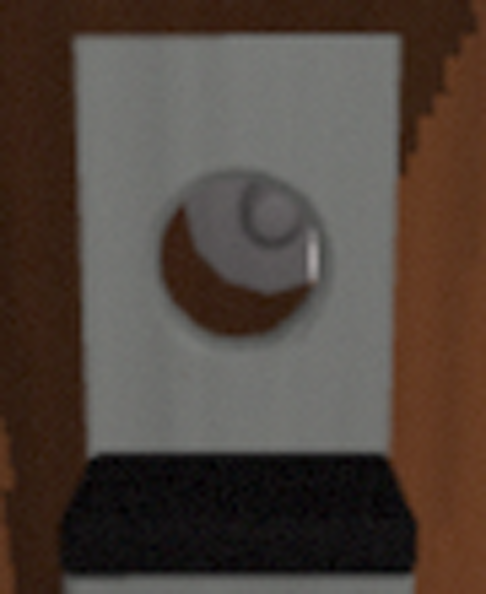

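```bash
python3 - <<'E'
from plan import *
import pickle
from scipy.optimize import least_squares
from scipy.spatial.transform import Rotation as Ro
d=pickle.load(open("d2.pkl","rb")); w=d["wrist"]
def cr(a): return np.array([240,90])+(np.array(a,float)+.5)/5.4-.5
uv=cr([(73,36),(402,36),(88,452),(390,452),(245,252)])
L=np.array([(-13,91,10),(13,91,10),(-13,55,10),(13,55,10),(0,73,10)])/1e3
print(w["T"][:3,3], w["T"][:3,2])
def mod(x): return proj(w,Ro.from_euler("zx",[x[3],x[4]]).apply(L)+x[:3])
x0=np.array([.4872,-.082,.1295,-.0212,0])
print(np.round(mod(x0)-uv,1))
r=least_squares(lambda x:(mod(x)-uv).ravel(),x0); print(np.round(r.x,4),np.round(r.fun.reshape(-1,2),1))
E
```

```text
[ 4.89171172e-01 -4.37432036e-04  2.77027381e-01] [-0.00878986 -0.3154307  -0.9489079 ]
[[ 0.7 -4.7]
 [ 0.6 -4.7]
 [ 0.4  1.7]
 [ 0.3  1.7]
 [-0.7 -1.2]]
[ 0.4873 -0.0781  0.1084 -0.0184  0.2623] [[-0.  -0.4]
 [ 0.6 -0.6]
 [ 1.6  0.1]
 [-1.2 -0.1]
 [-1.   1.1]]
```

```bash
python3 - <<'E'
from plan import *
import pickle
d=pickle.load(open("d2.pkl","rb")); s=d["scene"]["color"]
cv2.imwrite("pics/d_s2.png",cv2.resize(s[210:265,272:378],None,fx=7.5,fy=7.5,interpolation=cv2.INTER_CUBIC))
E
```

```text
(no output)
```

View pics/d_s2.png

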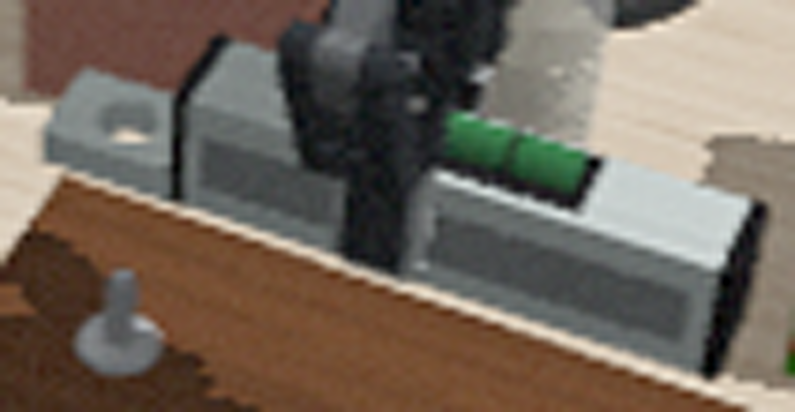

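```bash
python3 - <<'E'
from plan import *
import pickle
from scipy.optimize import least_squares
from scipy.spatial.transform import Rotation as Ro
np.set_printoptions(precision=4,suppress=True)
d=pickle.load(open("d2.pkl","rb")); w=d["wrist"]; s=d["scene"]
uw=np.array([240,90])+(np.array([(73,36),(402,36),(88,452),(390,452),(245,252)],float)+.5)/5.4-.5
Lw=np.array([(-13,91,10),(13,91,10),(-13,55,10),(13,55,10),(0,73,10)])/1e3
us=np.array([272,210])+(np.array([(712,375),(725,272),(765,205),(182,198),(182,100),(45,158),(50,128),(88,70),(130,120),(222,38)],float)+.5)/7.5-.5
Ls=np.array([(-13,-75,0),(-13,-75,34),(13,-75,34),(-13,55,0),(-13,55,34),(-13,91,0),(-13,91,10),(13,91,10),(0,73,10),(13,55,34)])/1e3
def mod(x,c,L): return proj(c,Ro.from_euler("zx",[x[3],x[4]]).apply(L)+x[:3])
x0=np.array([.4872,-.082,.1295,-.0212,0])
for nm,o in(("s",[(s,us,Ls)]),("sw",[(s,us,Ls),(w,uw,Lw)])):
  r=least_squares(lambda x:np.concatenate([(mod(x,c,L)-u).ravel() for c,u,L in o]),x0,loss="soft_l1",f_scale=1.); print(nm,r.x); print(np.concatenate([mod(r.x,c,L)-u for c,u,L in o]))
E
```

```text
s [ 0.486  -0.0844  0.129  -0.0229 -0.006 ]
[[-0.7276  0.6696]
 [ 0.5217 -0.1229]
 [-0.4761 -0.8184]
 [-0.387   1.0011]
 [ 0.359  -0.2763]
 [-0.1822  0.3584]
 [-0.7873  0.2409]
 [ 0.2357 -0.3362]
 [ 0.5779 -0.0095]
 [ 0.879  -0.5175]]
sw [ 0.4879 -0.083   0.1265 -0.0106  0.0026]
[[-1.2531  0.6316]
 [ 0.1345 -0.0161]
 [-1.0647 -0.7108]
 [-0.7978  1.1878]
 [ 0.0882  0.0137]
 [-0.6268  0.582 ]
 [-1.1925  0.4912]
 [-0.3325 -0.1178]
 [ 0.1086  0.2102]
 [ 0.4306 -0.2553]
 [ 0.9667 -1.2704]
 [-0.4988 -1.9161]
 [ 1.3558  3.0164]
 [ 0.0965  2.5036]
 [-0.7686  0.8117]]
```

Request:
{"fn": "step_arm", "kwargs": {"moves": [[1,[0.003,-0.0018,0.01],0],[1,[0,0,0.015],0],[1,[0,0,0.01],0],[1,[0,0,0],0],[1,[0,0,0],0]]}}

```text
clock: 6.5
tcp_pos: [0.4902, -0.0795, 0.1219]
tcp_rot: [1.0, -0.011, -0.0, -0.0]
force: [0.3, -1.0, -2.8]
finger_gap: 0.296
```

```bash
python3 - <<'E'
from plan import *
import pickle
w=env.read_camera("wrist");s=env.read_camera("scene");pickle.dump((w,s),open("d3.pkl","wb"))
cv2.imwrite("pics/e_w2.png",cv2.resize(w["color"][90:200,240:330],None,fx=5.4,fy=5.4,interpolation=cv2.INTER_CUBIC))
cv2.imwrite("pics/e_s2.png",cv2.resize(s["color"][220:275,262:378],None,fx=6.8,fy=6.8,interpolation=cv2.INTER_CUBIC))
print(np.round(proj(w,[[.4917,-.0087,.084],[.4917,-.0087,.06]]),1))
go([.4900,-.0804,.1],-.0225,1,1)
E
```

```text
[[282.8 134.2]
 [283.  131.6]]
now [ 0.4908 -0.0798  0.1226] -0.0229 6.6
[[1, [-0.0008, 0.0006, 0.0226], -0.0]]
```

View pics/e_w2.png

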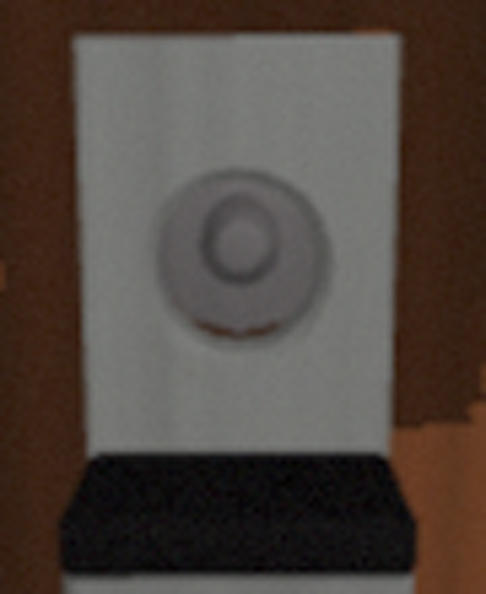

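View pics/e_s2.png

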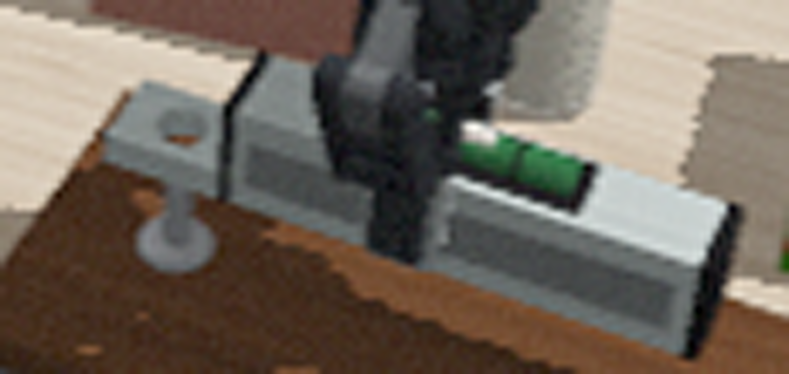

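```bash
python3 - <<'E'
from plan import *
import pickle
w,s=pickle.load(open("d3.pkl","rb"))
cr=lambda a:np.array([240,90])+(np.array(a,float)+.5)/5.4-.5
print(onz(w,cr((244,256)),.105),onz(w,cr((240,240)),.0845),onz(w,cr((244,36)),.105))
E
```

```text
[[ 0.49269611 -0.00867265  0.105     ]] [[ 0.49233715 -0.00861051  0.0845    ]] [[0.49304825 0.00828568 0.105     ]]
```

Request:
{"fn": "step_arm", "kwargs": {"moves": [[1,[0,0,0.012],0],[1,[0,0,0.012],0],[1,[0,0,0.006],0],[1,[0,0,0.003],0],[1,[0,0,0],0]]}}

```text
clock: 7.1
tcp_pos: [0.4904, -0.0798, 0.0893]
tcp_rot: [1.0, -0.012, -0.0, -0.0]
force: [0.1, -0.1, -3.1]
finger_gap: 0.292
```

```bash
python3 - <<'E'
from plan import *
w=env.read_camera("wrist");s=env.read_camera("scene")
cv2.imwrite("pics/f_w.png",w["color"])
cv2.imwrite("pics/f_s.png",cv2.resize(s["color"][220:320,252:412],None,fx=5,fy=5,interpolation=cv2.INTER_CUBIC))
go([.4900,-.0804,.086],-.0225,1,1)
print(env.state()["force"],env.state()["moment"])
E
```

```text
now [ 0.4908 -0.0799  0.0897] -0.0231 7.2
[[1, [-0.0008, 0.0005, 0.0037], -0.001]]
[-0.39221598  0.22332859 -1.80766761] [ 0.04034964  0.03359812 -0.01344618]
```

View pics/f_s.png

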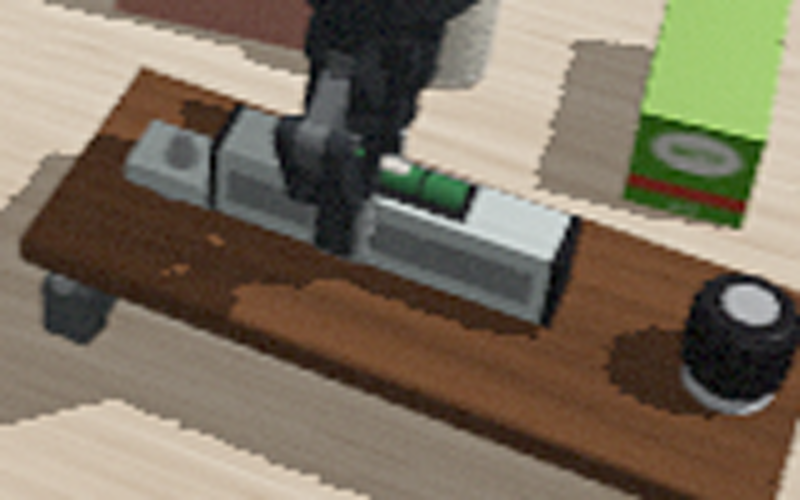

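View pics/f_w.png

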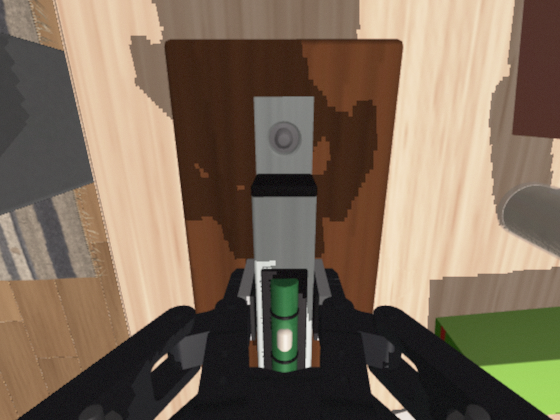

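Request:
{"fn": "step_arm", "kwargs": {"moves": [[1,[0,0,0.001],0],[1,[0,0,0.001],0],[1,[0,0,0.001],0],[1,[0,0,0],0]]}}

```text
clock: 7.6
tcp_pos: [0.4903, -0.0797, 0.0862]
tcp_rot: [1.0, -0.012, -0.0, -0.0]
force: [-0.6, -0.7, -2.5]
finger_gap: 0.296
```

Request:
{"fn": "step_arm", "kwargs": {"moves": [[1,[0,0,0.001],0],[1,[0,0,0],0]]}}

```text
clock: 7.8
tcp_pos: [0.4904, -0.0798, 0.0853]
tcp_rot: [1.0, -0.012, 0.0, -0.0]
force: [-0.1, -0.9, -2.6]
finger_gap: 0.297
```

Request:
{"fn": "step_arm", "kwargs": {"moves": [[1,[0,0,0.001],0],[1,[0,0,0],0]]}}

```text
clock: 8.0
tcp_pos: [0.4905, -0.0799, 0.0847]
tcp_rot: [1.0, -0.012, 0.0, 0.0]
force: [-1.2, -0.8, 2.7]
finger_gap: 0.296
```

Request:
{"fn": "step_arm", "kwargs": {"moves": [[-1,[0,0,0],0],[-1,[0,0,0],0],[-1,[0,0,0],0],[-1,[0,0,0],0],[-1,[0,0,0],0]]}}

```text
clock: 8.5
tcp_pos: [0.4904, -0.0797, 0.0843]
tcp_rot: [1.0, -0.011, 0.0, 0.0]
force: [1.0, -0.4, -0.1]
finger_gap: 1.002
```

Request:
{"fn": "step_arm", "kwargs": {"moves": [[-1,[0,0,-0.02],0],[-1,[0,0,-0.03],0],[-1,[0,0,-0.03],0],[-1,[0,0,0],0],[-1,[0,0,0],0]]}}

```text
clock: 9.0
tcp_pos: [0.4907, -0.0798, 0.1649]
tcp_rot: [1.0, -0.011, 0.001, 0.0]
force: [0.7, -0.3, 0.3]
finger_gap: 1.005
```

```bash
python3 - <<'E'
from plan import *
import pickle
w=env.read_camera("wrist");s=env.read_camera("scene");pickle.dump((w,s),open("d4.pkl","wb"))
cv2.imwrite("pics/g_w.png",w["color"])
cv2.imwrite("pics/g_s.png",cv2.resize(s["color"][220:330,252:422],None,fx=4.7,fy=4.7,interpolation=cv2.INTER_CUBIC))
print(env.state()["tcp_pos"],env.state()["clock"])
E
```

```text
[ 0.48941036 -0.0795209   0.16334755] 9.1
```

View pics/g_s.png

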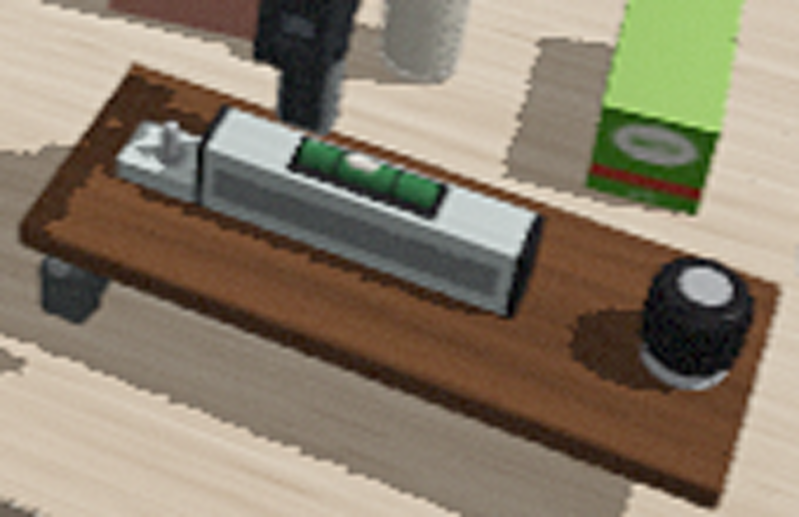

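View pics/g_w.png

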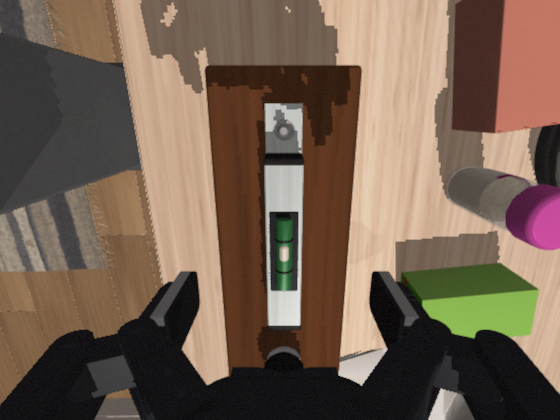

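```bash
python3 - <<'E'
from plan import *
import pickle
p,s=pickle.load(open("ps.pkl","rb"))
print(onz(p,np.array([275,195])+(np.array((700,258))+.5)/5-.5,.093))
print(env.cut_out("knob",pickle.load(open("d4.pkl","rb"))[0])[0]["extent"] if 0 else "")
go([.4868,-.2240,.14],.6,6,-1)
E
```

```text
[[ 0.48697005 -0.22503047  0.093     ]]

now [ 0.4894 -0.0795  0.1633] -0.0229 9.1
[[-1, [0.0001, 0.0241, 0.0039], -0.104], [-1, [-0.0024, 0.024, 0.0039], -0.104], [-1, [-0.0048, 0.0236, 0.0039], -0.104], [-1, [-0.0073, 0.0229, 0.0039], -0.104], [-1, [-0.0096, 0.0221, 0.0039], -0.103]]
[[-1, [-0.0119, 0.0209, 0.0038], -0.104]]
```

Request:
{"fn": "step_arm", "kwargs": {"moves": [[-1,[0,0.024,0.004],-0.104],[-1,[-0.0024,0.024,0.004],-0.104],[-1,[-0.005,0.0236,0.004],-0.104],[-1,[-0.0073,0.023,0.004],-0.104],[-1,[-0.0096,0.022,0.004],-0.103]]}}

```text
clock: 9.6
tcp_pos: [0.4868, -0.2005, 0.1424]
tcp_rot: [0.969, 0.248, -0.001, -0.001]
force: [0.3, -0.1, -0.0]
finger_gap: 1.001
```

Request:
{"fn": "step_arm", "kwargs": {"moves": [[-1,[-0.012,0.021,0.004],-0.104],[-1,[0,0,0],0],[-1,[0,0,0],0],[-1,[0,0,0],0]]}}

```text
clock: 10.0
tcp_pos: [0.4866, -0.2232, 0.1395]
tcp_rot: [0.955, 0.295, -0.001, -0.001]
force: [0.2, 0.0, 0.7]
finger_gap: 1.002
```

```bash
python3 - <<'E'
from plan import *
import pickle
w=env.read_camera("wrist");s=env.read_camera("scene");pickle.dump((w,s),open("d5.pkl","wb"))
cv2.imwrite("pics/h_w.png",w["color"]);cv2.imwrite("pics/h_s.png",s["color"])
print(proj(w,[[.487,-.2245,.093]]))
go([.4869,-.2245,.08],.6,3,-1)
E
```

```text
[[283.2580243  253.98011657]]
now [ 0.487  -0.2232  0.1401] 0.6003 10.1
[[-1, [-0.0003, 0.0003, 0.02], 0.0], [-1, [-0.0003, 0.0004, 0.02], 0.0], [-1, [-0.0003, 0.0003, 0.0201], 0.0]]
```

View pics/h_w.png

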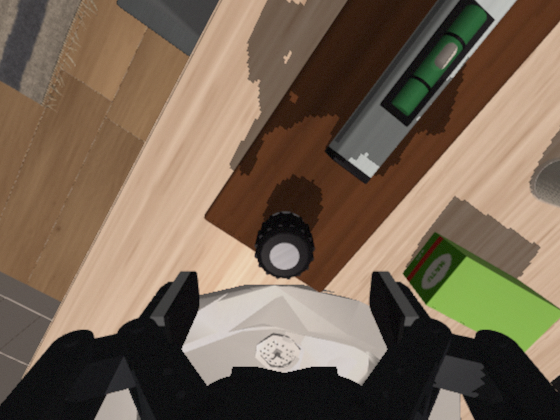

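View pics/h_s.png

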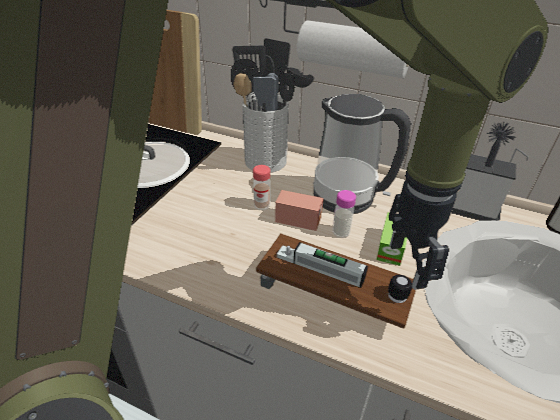

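Request:
{"fn": "step_arm", "kwargs": {"moves": [[-1,[0,0.0005,0.02],0],[-1,[0,0.0005,0.02],0],[-1,[0,0,0.018],0],[-1,[0,0,0],0],[-1,[0,0,0],0]]}}

```text
clock: 10.6
tcp_pos: [0.4879, -0.2244, 0.0824]
tcp_rot: [0.955, 0.296, -0.0, -0.0]
force: [-0.3, -0.4, 0.4]
finger_gap: 1.0
```

Request:
{"fn": "step_arm", "kwargs": {"grip_force": 80, "moves": [[1,[0,0,0],0],[1,[0,0,0],0],[1,[0,0,0],0],[1,[0,0,0],0],[1,[0,0,0],0]]}}

```text
clock: 11.1
tcp_pos: [0.4883, -0.2254, 0.0829]
tcp_rot: [0.955, 0.295, 0.0, 0.0]
force: [-0.4, -0.0, 2.1]
finger_gap: 0.396
```

Request:
{"fn": "step_arm", "kwargs": {"moves": [[1,[0,0,0.002],0],[1,[0,0,0.002],0],[1,[0,0,0.002],0],[1,[0,0,0],0]]}}

```text
clock: 11.5
tcp_pos: [0.4884, -0.2261, 0.0767]
tcp_rot: [0.955, 0.295, 0.0, 0.001]
force: [-1.5, -3.3, 7.5]
finger_gap: 0.397
```

Request:
{"fn": "step_arm", "kwargs": {"moves": [[1,[0,0,0.001],0],[1,[0,0,0.001],0],[1,[0,0,0],0]]}}

```text
clock: 11.8
tcp_pos: [0.4885, -0.2262, 0.0756]
tcp_rot: [0.955, 0.296, 0.001, 0.001]
force: [-3.8, -3.6, 13.8]
finger_gap: 0.398
```

Request:
{"fn": "step_arm", "kwargs": {"moves": [[1,[0,0,0.0005],0],[1,[0,0,0],0],[1,[0,0,0],0],[1,[0,0,0],0],[1,[0,0,0],0]]}}

```text
clock: 12.3
tcp_pos: [0.4885, -0.2262, 0.0755]
tcp_rot: [0.955, 0.296, 0.001, 0.001]
force: [-3.3, -3.3, 14.8]
finger_gap: 0.4
```

```bash
python3 - <<'E'
from plan import *
w=env.read_camera("wrist");s=env.read_camera("scene")
cv2.imwrite("pics/i_w.png",w["color"])
cv2.imwrite("pics/i_s.png",cv2.resize(s["color"][240:290,290:370],None,fx=10,fy=10,interpolation=cv2.INTER_CUBIC))
print(env.state())
E
```

```text
{'clock': 12.4, 'qpos': array([-5.11630041e-01,  4.53287251e-01,  1.80499207e+00, -9.36839910e-04,
        8.80558397e-01, -1.11106893e+00]), 'joint_vel': array([ 6.65944468e-04, -1.25775905e-03,  8.13722312e-04, -5.97143806e-04,
        8.14251931e-04, -4.47536129e-05]), 'joint_torque': array([  2.14628398, -39.10091758, -14.45476502,   0.58401816,
        -0.72895987,   0.05241967]), 'tcp_pos': array([ 0.48855485, -0.2262158 ,  0.07544634]), 'tcp_rot': array([9.55330437e-01, 2.95536340e-01, 6.86169944e-04, 1.24793493e-03]), 'force': array([-3.28850819, -2.49888624, 14.18859091]), 'moment': array([0.33566641, 0.26846864, 0.03879176]), 'finger_gap': 0.3978384317876278}
```

View pics/i_w.png

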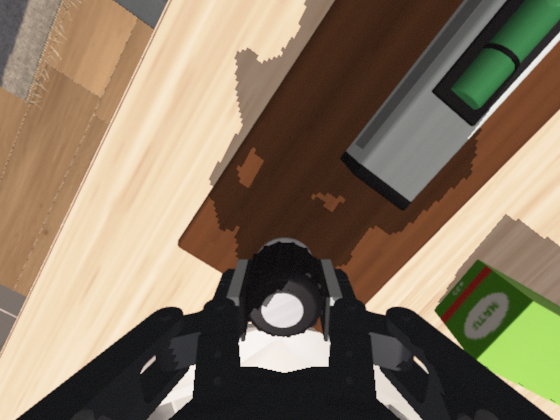

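View pics/i_s.png

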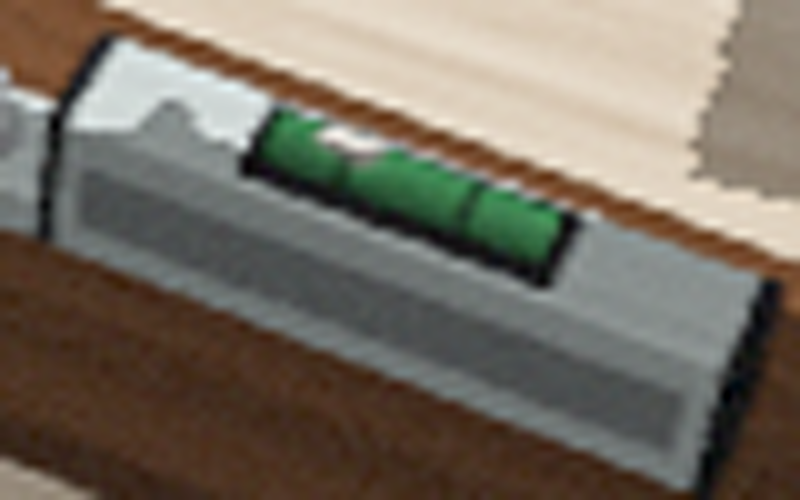

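Request:
{"fn": "step_arm", "kwargs": {"moves": [[1,[0,0,-0.0008],0.1],[1,[0,0,-0.0008],0.1],[1,[0,0,-0.0008],0.1],[1,[0,0,-0.0008],0.1]]}}

```text
clock: 12.8
tcp_pos: [0.4876, -0.2262, 0.0786]
tcp_rot: [0.995, 0.099, -0.0, 0.001]
force: [-5.3, -2.4, 15.7]
finger_gap: 0.4
```

Request:
{"fn": "step_arm", "kwargs": {"moves": [[1,[0,0,-0.0008],0.1],[1,[0,0,-0.0008],0.1],[1,[0,0,-0.0008],0.1],[1,[0,0,-0.0008],0.1]]}}

```text
clock: 13.2
tcp_pos: [0.4866, -0.2258, 0.0818]
tcp_rot: [0.995, -0.101, -0.001, 0.001]
force: [-6.0, -1.8, 17.7]
finger_gap: 0.398
```

Request:
{"fn": "step_arm", "kwargs": {"moves": [[1,[0,0,-0.0008],0.1],[1,[0,0,-0.0008],0.1],[1,[0,0,0],0],[1,[0,0,0],0],[1,[0,0,0],0]]}}

```text
clock: 13.7
tcp_pos: [0.4863, -0.2254, 0.0834]
tcp_rot: [0.98, -0.198, -0.001, 0.001]
force: [-7.3, -1.1, 18.9]
finger_gap: 0.397
```

Request:
{"fn": "step_arm", "kwargs": {"moves": [[1,[0,0,0],0],[1,[0,0,0],0],[1,[0,0,0],0],[1,[0,0,0],0],[1,[0,0,0],0]]}}

```text
clock: 14.2
tcp_pos: [0.4863, -0.2255, 0.0834]
tcp_rot: [0.98, -0.198, -0.001, 0.001]
force: [-7.5, -1.3, 18.9]
finger_gap: 0.401
```

```bash
python3 - <<'E'
from plan import *
import pickle
w=env.read_camera("wrist");s=env.read_camera("scene")
pickle.dump((w,s),open("d6.pkl","wb"))
cv2.imwrite("pics/j_w.png",w["color"])
cv2.imwrite("pics/j_s.png",cv2.resize(s["color"][240:290,290:370],None,fx=10,fy=10,interpolation=cv2.INTER_CUBIC))
st=env.state();print(st["tcp_pos"],yaw(st["tcp_rot"]),st["force"],st["moment"],st["clock"])
E
```

```text
[ 0.48631836 -0.22545527  0.08337206] -0.3992821746186291 [-7.31474643 -1.35636426 18.32520934] [-0.07657701  1.41979409  0.01961356] 14.3
```

View pics/j_w.png

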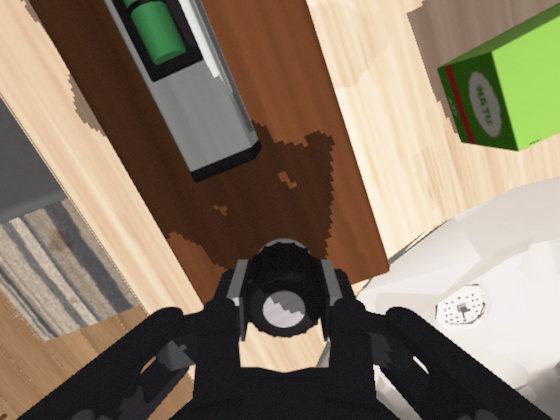

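View pics/j_s.png

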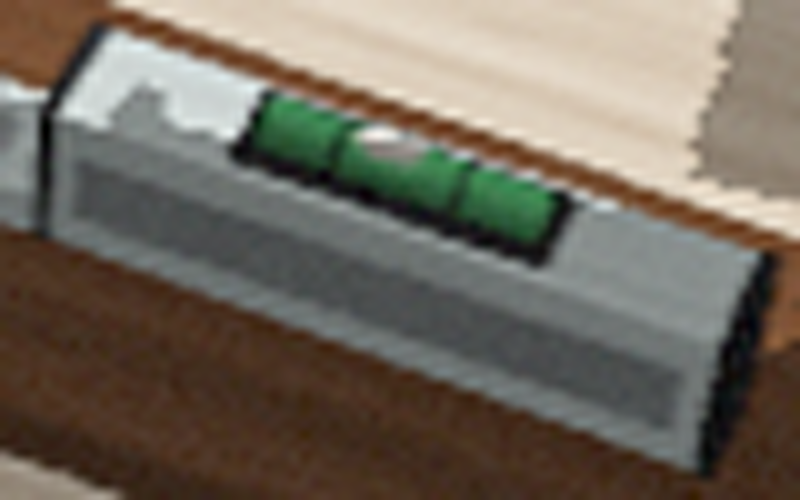

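```bash
python3 - <<'E'
from plan import *
import pickle
w,s=pickle.load(open("d6.pkl","rb"))
a=-.0225;c,sn=np.cos(a),np.sin(a);R=np.array([[c,-sn,0],[sn,c,0],[0,0,1]])
o=np.array([.4922,-.0087,.058])-R@[0,.073,0]
def P(l): return (proj(s,np.array(l)/1e3@R.T+o)-[290,240]+.5)*10-.5
print(P([[0,2,43],[0,-22,43],[0,-10,43],[-13,-75,0],[-13,-75,34],[-13,55,34],[0,15,34],[-6,2,37],[-6,-22,37]]).round())
im=s["color"][240:290,290:370].astype(int); b=im.min(axis=2)
m=(b>110); m2=np.zeros_like(m); m2[9:19,32:46]=m[9:19,32:46]
print(b[10:19,32:46]); print(im[10:19,32:46,1]-im[10:19,32:46,2])
E
```

```text
[[342. 111.]
 [467. 153.]
 [404. 132.]
 [695. 461.]
 [722. 334.]
 [ 46.  99.]
 [272. 124.]
 [328. 155.]
 [452. 198.]]
[[143  93  49  55  48  38  38  61 127 185 200 194 189 191]
 [ 54  79 130 139  92  49  53  45  40  38  54 131 186 201]
 [ 66  62  47  43  96 144 141  89  56  52  45  42  33  57]
 [ 60  48  51 127 199 233 231 209 146 135  87  50  57  47]
 [ 55  30  39  85 118 127 134 140 149 166 165 127 131  84]
 [ 36  27  47  53  81 115 121 127 130 124 102  57  74 145]
 [ 33  26  41  45  50  56  70  82 101  96  72  64  66  71]
 [  1  31  36  36  35  37  49  52  62  56  61  60  63  56]
 [ 26  20  24  26  23  29  30  40  34  47  43  54  54  46]]
[[-14 -33 -45 -44 -41 -45 -39 -35 -22 -13 -12 -11 -14 -14]
 [ 59  42  11 -10 -32 -42 -42 -42 -43 -42 -39 -20 -13 -12]
 [ 73  72  50  42  28   3  -6 -26 -45 -40 -41 -43 -47 -34]
 [ 65  56  44  31  -1  -5  -1   2   4  -5 -29 -39 -43 -43]
 [ 48  34  44  47  13  -8  -3  -2  -4  -3   4   9 -11 -29]
 [ 35  23  45  59  39   5  -4  -3  -5   1  33  74  41  12]
 [ 30  24  44  46  49  54  52  40  29  40  64  71  72  72]
 [ -9   9  29  36  45  44  47  50  55  60  59  63  67  59]
 [  5  -3   4   9  16  32  42  41  48  46  53  51  61  49]]
```

Request:
{"fn": "step_arm", "kwargs": {"moves": [[1,[0,0,-0.0009],0.1],[1,[0,0,-0.0009],0.1],[1,[0,0,-0.001],0.1],[1,[0,0,0],0],[1,[0,0,0],0]]}}

```text
clock: 14.8
tcp_pos: [0.4858, -0.2247, 0.0859]
tcp_rot: [0.939, -0.343, -0.002, 0.0]
force: [-6.9, 0.2, 17.9]
finger_gap: 0.403
```

Request:
{"fn": "step_arm", "kwargs": {"moves": [[1,[0,0,0],0],[1,[0,0,0],0],[1,[0,0,0],0],[1,[0,0,0],0],[1,[0,0,0],0]]}}

```text
clock: 15.3
tcp_pos: [0.4858, -0.2247, 0.0859]
tcp_rot: [0.939, -0.343, -0.002, 0.0]
force: [-6.6, -0.6, 17.4]
finger_gap: 0.395
```

Request:
{"fn": "step_arm", "kwargs": {"moves": [[1,[0,0,0],0],[1,[0,0,0],0],[1,[0,0,0],0],[1,[0,0,0],0],[1,[0,0,0],0]]}}

```text
clock: 15.8
tcp_pos: [0.4858, -0.2247, 0.0859]
tcp_rot: [0.939, -0.343, -0.002, 0.0]
force: [-8.2, 0.7, 18.1]
finger_gap: 0.397
```

```bash
python3 - <<'E'
from plan import *
import pickle
s=env.read_camera("scene"); t=env.read_camera("top"); pickle.dump((t,s),open("d7.pkl","wb"))
cv2.imwrite("pics/k_s.png",cv2.resize(s["color"][240:290,290:370],None,fx=10,fy=10,interpolation=cv2.INTER_CUBIC))
cv2.imwrite("pics/k_full.png",s["color"])
st=env.state();print(st["tcp_pos"],yaw(st["tcp_rot"]),st["force"],st["moment"],st["clock"])
E
```

```text
[ 0.4857808  -0.22473091  0.08588408] -0.6993351602536555 [-7.90601468  0.75146864 19.42931962] [0.11329737 1.31308006 0.05164131] 15.9
```

View pics/k_s.png

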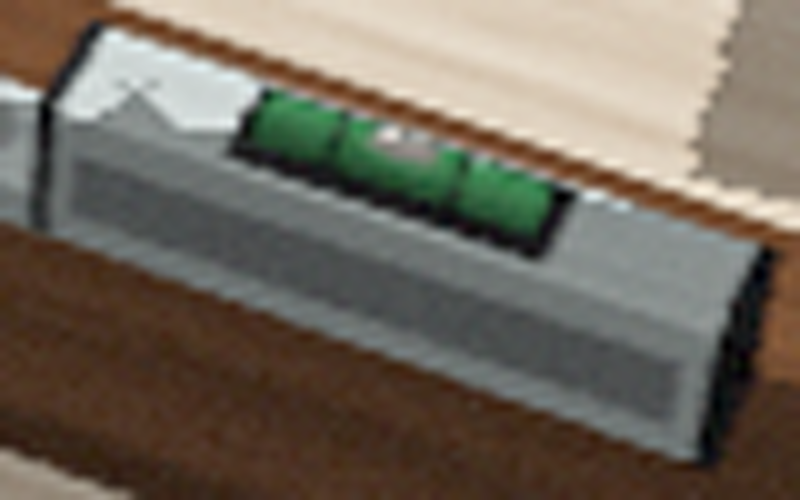

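View pics/k_full.png

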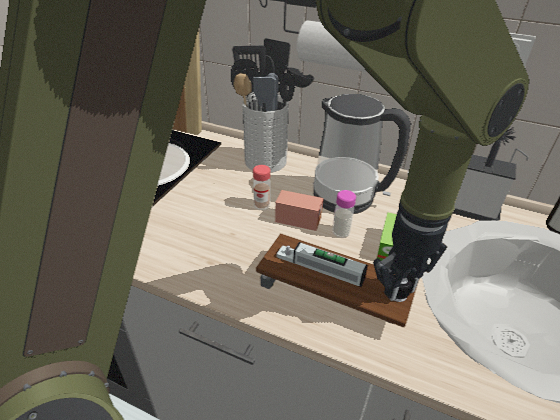

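```bash
python3 - <<'E'
from plan import *
import pickle
t,s=pickle.load(open("d7.pkl","rb"))
s=env.read_camera("scene")
for r in env.cut_out("bubble",s)[:2]:
    v,u=np.nonzero(r["region"]);print(r["p"],r["extent"],len(u),u.mean(),v.mean())
acc=[]
im=s["color"].astype(float)
cv2.imwrite("pics/k_t.png",cv2.resize(t["color"][200:260,280:380],None,fx=8,fy=8,interpolation=cv2.INTER_CUBIC))
a=-.0225;c,sn=np.cos(a),np.sin(a);R=np.array([[c,-sn,0],[sn,c,0],[0,0,1]])
o=np.array([.4922,-.0087,.058])-R@[0,.073,0]
# sample intensity along vial lines at z
for x,z in((0,43),(-2,42.5),(-3,42),(-4,41)):
    ys=np.arange(20,-40,-1.5); q=proj(s,np.c_[np.full_like(ys,x),ys,np.full_like(ys,z)]/1e3@R.T+o)+[1.0,1.0]
    m=cv2.remap(s["color"],q[:,0].astype(np.float32)[None],q[:,1].astype(np.float32)[None],cv2.INTER_LINEAR)[0].astype(int)
    print(x,z,list(zip(ys.tolist(),m[:,2].tolist(),m[:,1].tolist())))
E
```

```text
0 43 [(20.0, 129, 139), (18.5, 63, 86), (17.0, 56, 107), (15.5, 72, 128), (14.0, 86, 140), (12.5, 78, 140), (11.0, 67, 132), (9.5, 74, 127), (8.0, 85, 140), (6.5, 69, 136), (5.0, 59, 117), (3.5, 65, 96), (2.0, 80, 129), (0.5, 69, 137), (-1.0, 72, 133), (-2.5, 109, 138), (-4.0, 176, 179), (-5.5, 212, 209), (-7.0, 176, 175), (-8.5, 147, 147), (-10.0, 158, 156), (-11.5, 149, 146), (-13.0, 130, 133), (-14.5, 114, 133), (-16.0, 86, 140), (-17.5, 59, 132), (-19.0, 55, 104), (-20.5, 75, 110), (-22.0, 101, 147), (-23.5, 100, 157), (-25.0, 74, 132), (-26.5, 76, 132), (-28.0, 59, 123), (-29.5, 57, 118), (-31.0, 71, 129), (-32.5, 75, 132), (-34.0, 54, 113), (-35.5, 52, 92), (-37.0, 43, 55), (-38.5, 33, 34)]
-2 42.5 [(20.0, 133, 143), (18.5, 50, 84), (17.0, 60, 123), (15.5, 65, 136), (14.0, 65, 133), (12.5, 66, 133), (11.0, 69, 136), (9.5, 67, 134), (8.0, 63, 132), (6.5, 65, 135), (5.0, 60, 118), (3.5, 55, 102), (2.0, 58, 111), (0.5, 68, 136), (-1.0, 78, 139), (-2.5, 112, 142), (-4.0, 144, 150), (-5.5, 150, 145), (-7.0, 141, 138), (-8.5, 141, 139), (-10.0, 143, 139), (-11.5, 142, 136), (-13.0, 1
[... 1006 characters left out ...]
, 27, 33)]
-4 41 [(20.0, 68, 82), (18.5, 38, 74), (17.0, 49, 102), (15.5, 50, 109), (14.0, 52, 110), (12.5, 55, 112), (11.0, 55, 110), (9.5, 54, 111), (8.0, 54, 112), (6.5, 54, 109), (5.0, 49, 92), (3.5, 43, 71), (2.0, 49, 96), (0.5, 54, 111), (-1.0, 61, 114), (-2.5, 68, 118), (-4.0, 76, 124), (-5.5, 85, 124), (-7.0, 90, 122), (-8.5, 89, 123), (-10.0, 82, 124), (-11.5, 82, 123), (-13.0, 82, 124), (-14.5, 72, 123), (-16.0, 59, 118), (-17.5, 57, 114), (-19.0, 44, 95), (-20.5, 49, 98), (-22.0, 55, 111), (-23.5, 56, 117), (-25.0, 58, 117), (-26.5, 59, 117), (-28.0, 59, 117), (-29.5, 56, 117), (-31.0, 54, 115), (-32.5, 51, 114), (-34.0, 54, 113), (-35.5, 46, 94), (-37.0, 31, 55), (-38.5, 28, 27)]
```

View pics/k_t.png

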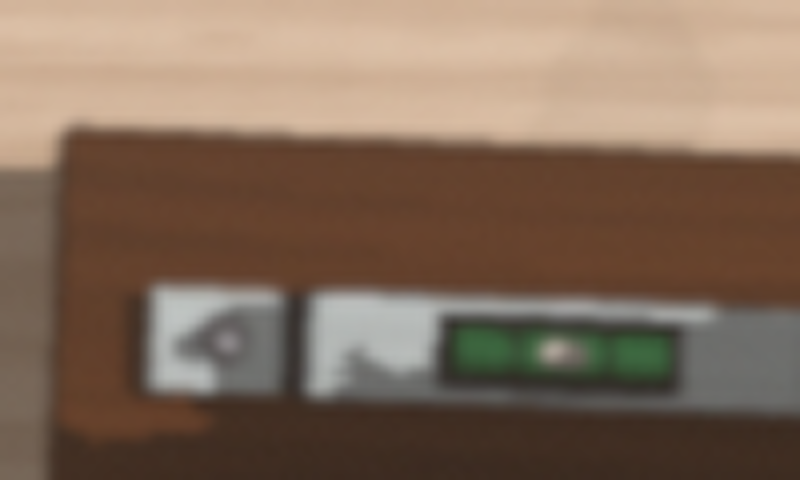

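```bash
python3 - <<'E'
from plan import *
st=env.state();print(st["tcp_pos"],st["force"],st["finger_gap"],st["clock"])
print(env.hand_in())
E
```

```text
[ 0.48577987 -0.22471045  0.0858832 ] [-7.16284568  0.25561405 18.26023594] 0.3977598557222207 16.0
the job is handed in; nothing more can be done
None
```

The job is done and handed in at 16.0 s on the robot's clock. The level hangs by its eye over the peg, lies flat along the board, and has been let go. The knob is still gripped and pressed.

- **Pressing and turning:** I gripped the black knob from above with 80 N and pressed the shelf down. I then turned it about 1.3 rad clockwise and let the tool rise with it. At hand-in the push was about 18 N, well above the 6 N that bottoms the spring.
- **Bubble:** In the scene camera it sits about 0.4 mm from the middle between the rings. In the top camera it is centred to within what I could read. Camera resolution leaves this uncertain by about 1 mm.
- **Bystanders:** In the last scene picture the boxes and jars stand where they were, though the arm partly hides the green box. I commanded no contact with any of them.
- **Checks that failed or disagreed:**
  - The network found nothing when asked for the bubble, so I read its place from the pixels.
  - A wrist-camera fit suggested the level was tilted in the grip. The scene-camera fit and the successful placing showed it was not.
  - About 7 N of sideways force remained at the wrist while holding the knob.

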